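# Start and run in the screw cap of a filter housing

## Task

Pick up the blue screw cap by its bar handle and set it into the mouth of the steel filter housing. Pressing only lightly, back it off (anticlockwise seen from above) until it drops into the thread start, then run it in clockwise until its blue flange lies flush on the mouth, and let go; never force it, as it jams if it is turned clockwise before it has dropped in. Leave the white pot, the bottle and the timer where they stand.

Things in the scene. Friction and masses are not known exactly. Their poses are not given: they have to be found in the camera images.
- cap_handle (a point): Middle of the bar handle of the loose blue screw cap (0.18 kg), which stands upright on the bench. Its z runs up the cap's axis, x across the handle. The bar is 20 mm thick (x: take it here), 46 mm long (y), from 24 mm below to 25 mm above this point. Below it: blue flange 68 mm in diameter, top 24 mm and underside 28 mm below this point; steel stem 34 mm in diameter, ending 58 mm below.
- cap_pins (a point): Point on the cap's axis, 52 mm below the handle point, at the height of four brass pins that stick out of the stem along the cap's +x, +y, -x and -y. Pins 5 mm thick with round ends, 54 mm across the tips.
- mouth (a point): Centre of the open mouth of the filter housing, level with its top edge, 85 mm above the bench. Bore 57 mm: the pins enter with 1.5 mm play all round. Height of the cap's handle point above the mouth: 49.5 mm with the pins on top of the stops, 44.5 mm on the rim, 32.5 mm dropped into a start, 28.5 mm fully home (flange flush). Nothing in it is springy.
- rim (a point): On the axis 10 mm below the mouth, level with the flat rim inside on which the pins ride. The rim has four equal gaps, the thread starts: one every 90 degrees, each 26 degrees wide, where the pins can drop 12 mm. How the starts are turned differs every time, has nothing to do with the housing's axes, and is not measured: feel for it.
- stop_top (a point): On the axis 5 mm below the mouth, level with the tops of four stops, one at the anticlockwise side of each start, 6 degrees wide. They rise 5 mm above the rim and go down to the bottom. A pin on the rim turned clockwise jams on one; turned anticlockwise it comes over a start and drops when pressed lightly. Pins set down on the stops step off onto the rim when turned anticlockwise.
- start_floor (a point): On the axis 22 mm below the mouth, level with the floor of the thread starts. From here the thread is right-handed: turned clockwise, the pins run under the rim in a groove 7 mm high, whose floor falls evenly by 4 mm over 52 degrees from the start's edge to a firm end stop; from mid-start to the end it is 65 degrees.
- housing: The steel filter housing, fixed to the bench, 80 mm in diameter, 85 mm high, with a round foot 116 mm in diameter. A brass hose barb points along its +x, 66 mm out and 32 mm up. Origin at the centre of its underside.
- cap: The screw cap, 83 mm high; origin on its axis at the end of the stem, 58 mm below the handle point; z up its axis.
- pot: Bystander: white pot with grey lid, 56 mm in diameter, 107 mm high; origin at the centre of its underside.
- bottle: Bystander: small bottle with orange cap, 56 mm in diameter, 113 mm high; origin at the centre of its underside.
- timer: Bystander: flat blue bench timer 62 x 62 x 18 mm; origin at the centre of its underside.

How it is judged:
By the outcome, as a careful person would: the job done as asked, in the order asked, and still so for the second after the job is handed in, with the robot touching nothing.
It also fails if it takes over 70 s, if anything falls off the work surface, if the arm or the gripper's body presses on something with over 40 N, if the wrist force passes 120 N, or if a joint passes its speed limit or range.

## Robot

A 7-joint arm with a two-finger parallel gripper is mounted at the origin on a cart in front of the work surface, level with it; the furniture and walls round the work are solid. World frame = base frame: x ahead of the robot, y to its left, z up, the work surface at z = 0. Lengths are in mm, angles in rad, forces in N, time in s.
With the tool pointing down it reaches from about 350 to 900 mm from the base axis. Payload 19.9 kg.
Tool frame: the origin (TCP) lies at the very end of the fingers, on their centre line; the grasp point (between the pads) lies 19 mm behind it; z points along the fingers, y is the line along which they close (so a half turn about z gives the same grasp; the last joint's range is limited). The gripper opens to 94 mm and grips with 3 to 60 N. Pads are 16 mm wide; open, the fingers measure 119 mm over their backs; the gripper's body (75 mm by 177 mm) begins 78 mm behind the grasp point.
Start: joints at [1.175, 0.417, -0.01, 1.614, 0.005, 1.111, -0.053], TCP at [217.119, -586.053, 205.425] pointing down, gripper open.
Joint ranges: [-2.81, 2.81], [-0.39, 2.02], [-1.27, 1.25], [0.06, 2.57], [-1.19, 4.33], [0.19, 2], [-2.82, 2.82]. Speed limits (rad/s): [1.89, 1.89, 2.39, 2.39, 3.01, 3.01, 3.01].

## Interface

Orientations are given as a unit quaternion [x, y, z, w].
In Python, from station import telemetry, imaging, ticket gives the robot as it stands.
- The arm moves only by the tool move_arm, never from a script. Its argument "rows" is a list of rows, each an object with "travel": the shift along the world's x, y, z in mm, a list of three; "rotation": the turn, a rotation vector about the world's x, y, z in rad, a list of three. A call has 1 to 12 rows; each row shifts and turns the commanded pose from where the row before left it; what a row does not reach is not made up. A row lasts 1/12 s, in which the tool goes at most 41.7 mm and 7.16 degrees, less where a joint would pass 70% of its speed; a pose out of reach is approached as far as the arm can. A call with a gripper value outside its range is refused whole. "claw" is the closure, from 0 (fully open) to 1 (shut), set as the call begins (left out, the last holds). The fingers move at their own pace and stop on an object; "squeeze" is the grip in N (left out, the last holds). Time passes only in rows, so rows that do not move let the fingers close. It gives the time, the measured TCP pose, the force, the opening and the grip force at its end, in the units of the state.
- telemetry.get_obs(): the state, without advancing time (a new reading comes with each control period).
- imaging.capture(name): name is "side" or "top" or "wrist"; returns (picture, depth): 384x512x3 uint8, red, green, blue; 384x512 float32, mm along the optical axis (not along the pixel's ray), 0 where there is no reading.
- imaging.calibration(name): a dict with "fx", "fy", "cx", "cy" (pixels), "D" ([k1, k2, p1, p2, k3] as OpenCV has them; the pictures are not rectified), "world_from_camera" (4x4, takes a point from camera to world coordinates). Camera axes: x right, y down, z forward; pixel columns grow to the right and rows downward; lengths in mm; the calibration is good to about 2 mm. A picture is of the moment at which its call begins: read the wrist's pose just before it. calibration takes no time and is no camera call; for the wrist camera it gives the pose at the moment of the call.
- ticket.finish_job(): hands the job in; it is judged then, once.
The state is a dict: "clock": time; "q": joint angles; "joint_velocities": joint speeds; "joint_efforts": joint torques, N m; "tcp_pos": TCP position; "tool_rot": TCP orientation; "wrist_force": force on the tool from outside, world axes, zero at the start; "moment": the same for the moment, N m; "finger_gap": finger opening in mm; "grasp_force": force on a finger pad.
Only numpy, scipy, OpenCV 4.12 (cv2) and the standard library are available. Lean on these libraries where they do the work, as an engineer would, in place of code of your own. Each camera call takes 0.05 s, during which the arm holds its last target. There are 200 camera calls.

## Working session

There is one attempt and no reset: what is moved stays moved. The work goes in short steps, Python scripts to look and compute and a tool call to move; the robot and the scene stay as the last step left them, time stands still between calls to the robot, and variables do not carry over. Pictures are saved under pics/ and viewed, at most 10 in all, crops included, and the job is handed in when it is done.

Besides the shell and the picture viewer there is one more tool, called after "Call:" in YAML: its name, and indented under it one key for each argument. move_arm: Moves the arm, as the interface text tells. Its arguments: {"type":"object","properties":{"rows":{"type":"array","items":{"type":"object","properties":{"travel":{"type":"array","items":{"type":"number"}},"rotation":{"type":"array","items":{"type":"number"}}}}},"claw":{"type":"number"},"squeeze":{"type":"number"}},"required":["rows"]}

```bash
mkdir -p pics
python3 - <<'E'
from station import telemetry, imaging
import cv2,numpy as np
o=telemetry.get_obs();print({k:np.round(v,3) for k,v in o.items()})
ims=[]
for n in("side","top"):
    p,d=imaging.capture(n);c=imaging.calibration(n)
    np.savez(f"{n}.npz",p=p,d=d,T=c["world_from_camera"],K=[c["fx"],c["fy"],c["cx"],c["cy"]],D=c["D"])
    cv2.imwrite(f"pics/{n}1.png",p[:,:,::-1]);print(n,c)
E
```

```text
{'clock': np.float64(0.0), 'q': array([ 1.175,  0.418, -0.01 ,  1.614,  0.005,  1.111, -0.053]), 'joint_velocities': array([ 0.001,  0.001,  0.   ,  0.   , -0.001,  0.002, -0.   ]), 'joint_efforts': array([-2.0000e-03, -8.5126e+01,  6.3800e-01, -4.2600e+01, -4.9000e-02,
        1.9000e-02,  0.0000e+00]), 'tcp_pos': array([ 216.977, -585.74 ,  204.855]), 'tool_rot': array([ 0.984,  0.176, -0.   , -0.001]), 'wrist_force': array([ 0.863, -0.84 ,  0.633]), 'moment': array([-0.002, -0.051, -0.002]), 'grasp_force': np.float64(0.0), 'finger_gap': np.float64(93.896)}
side {'fx': 437.96754469484574, 'fy': 437.96754469484574, 'cx': 250.7640351153539, 'cy': 191.2330102182756, 'D': array([-0.08188182,  0.        ,  0.        ,  0.        ,  0.        ]), 'world_from_camera': array([[ 9.93209656e-01, -5.00596507e-02,  1.05017196e-01,
         4.34825952e+02],
       [-1.16113643e-01, -4.82608173e-01,  8.68105393e-01,
        -8.36213431e+02],
       [ 7.22510449e-03, -8.74404588e-01, -4.85143706e-01,
         5.67512391e+02],
       [ 0.00000000e+00,  0.00000000e+00,  0.00000000e+00,
         1.00000000e+00]])}
top {'fx': 439.97304755119706, 'fy': 439.97304755119706, 'cx': 257.09673522557523, 'cy': 191.17194545339123, 'D': array([-0.02280184,  0.        ,  0.        ,  0.        ,  0.        ]), 'world_from_camera': array([[-1.66871748e-02, -9.87092192e-01,  1.59281334e-01,
         4.03405387e+02],
       [-9.99827462e-01,  1.51734416e-02, -1.07150654e-02,
        -4.80983257e+00],
       [ 8.15991135e-03, -1.59432656e-01, -9.87175083e-01,
         1.09496954e+03],
       [ 0.00000000e+00,  0.00000000e+00,  0.00000000e+00,
         1.00000000e+00]])}
```

View pics/top1.png

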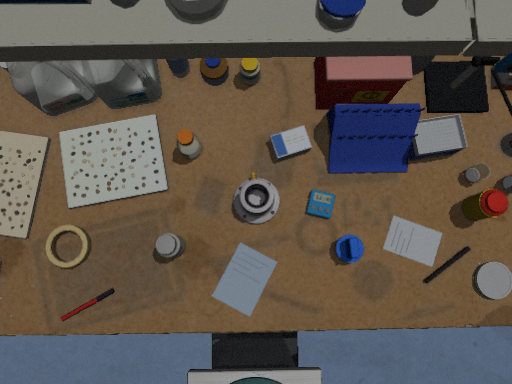

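View pics/side1.png

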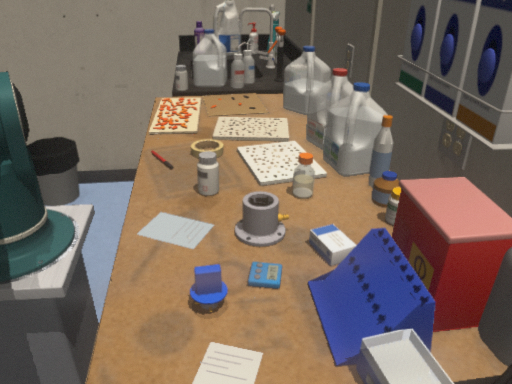

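The top view shows the cap at about (349,249), the housing at (257,200), the timer at (321,204), the pot at (168,246) and the bottle at (188,145). The side view shows the cap at (208,288) and the housing at (260,215).

```bash
cat > h.py <<'E'
import cv2,numpy as np
def load(n):
    z=np.load(n+".npz");return z['p'],z['d'],z['T'],z['K'],z['D']
def rays(uv,T,K,D):
    M=np.array([[K[0],0,K[2]],[0,K[1],K[3]],[0,0,1.]])
    n=cv2.undistortPoints(np.asarray(uv,float).reshape(-1,1,2),M,D)[:,0]
    return np.c_[n,np.ones(len(n))]
def plane(uv,z,T,K,D):
    r=rays(uv,T,K,D)@T[:3,:3].T;o=T[:3,3]
    return o+r*((z-o[2])/r[:,2])[:,None]
def cloud(uv,d,T,K,D):
    uv=np.asarray(uv);dd=d[uv[:,1],uv[:,0]];r=rays(uv,T,K,D)*dd[:,None]
    return (r@T[:3,:3].T+T[:3,3])[dd>0]
def box(p,u0,u1,v0,v1,f):
    h=cv2.cvtColor(p,cv2.COLOR_RGB2HSV);m=np.zeros(p.shape[:2],bool);m[v0:v1,u0:u1]=f(h[v0:v1,u0:u1].astype(int))
    v,u=np.nonzero(m);return np.c_[u,v]
blue=lambda h:(h[...,0]>105)&(h[...,0]<130)&(h[...,1]>150)&(h[...,2]>40)
def circ(P):
    A=np.c_[2*P[:,:2],np.ones(len(P))];s=np.linalg.lstsq(A,(P[:,:2]**2).sum(1),rcond=None)[0]
    return s[:2],np.sqrt(s[2]+s[:2]@s[:2])
E
python3 - <<'E'
from h import *
for n,b,hb in(("top",(325,375,228,270),(225,290,170,230)),("side",(180,240,255,315),(225,300,180,250))):
    p,d,*c=load(n)
    uv=box(p,*b,blue);P=cloud(uv,d,*c)
    print(n,len(uv),"z pct",np.percentile(P[:,2],[1,25,50,75,99]).round(1))
    t=P[P[:,2]>P[:,2].max()-8];r=cv2.minAreaRect(t[:,:2].astype(np.float32));print("bar top",r,t.mean(0),len(t))
    f=P[(P[:,2]<45)&(P[:,2]>24)];print("flange circ minenc",cv2.minEnclosingCircle(f[:,:2].astype(np.float32)),f[:,2].mean())
    uv=box(p,*hb,lambda h:h[...,0]>=0);P=cloud(uv,d,*c)
    t=P[(P[:,2]>78)&(P[:,2]<92)];print("mouth",len(t),np.median(t[:,2]),cv2.minEnclosingCircle(t[:,:2].astype(np.float32)),circ(t))
E
```

```text
top 550 z pct [-4.9 32.5 34.8 80.  85.7]
bar top ((432.008056640625, -235.0900421142578), (45.704158782958984, 19.970699310302734), 2.453101873397827) [ 432.00803702 -234.40797656   82.05108854] 162
flange circ minenc ((432.6053161621094, -234.95713806152344), 33.57224655151367) 33.57004763725482
mouth 473 84.15038169641275 ((555.6055297851562, -14.606428146362305), 39.80720520019531) (array([555.17790391, -14.46489255]), np.float64(34.00616876384859))
side 416 z pct [31.8 33.9 34.8 36.1 84.9]
bar top ((432.61578369140625, -235.3061981201172), (39.429691314697266, 13.4713716506958), 7.404938220977783) [ 432.99650645 -234.97430915   83.48178775] 100
flange circ minenc ((432.960693359375, -240.56234741210938), 31.993335723876953) 34.282334595156165
mouth 402 83.86779041420579 ((552.9270629882812, -13.473695755004883), 41.77312088012695) (array([554.55961356, -15.80728586]), np.float64(34.41338674316888))
```

Call:
move_arm:
  rows:
    - {"travel": [19, 30, 3], "rotation": [0, 0, -0.03]}
    - {"travel": [19, 30, 3], "rotation": [0, 0, -0.03]}
    - {"travel": [19, 30, 3], "rotation": [0, 0, -0.03]}
    - {"travel": [19, 30, 3], "rotation": [0, 0, -0.03]}
    - {"travel": [19, 30, 3], "rotation": [0, 0, -0.03]}
    - {"travel": [19, 30, 3], "rotation": [0, 0, -0.03]}
    - {"travel": [19, 30, 3], "rotation": [0, 0, -0.03]}
    - {"travel": [19, 30, 3], "rotation": [0, 0, -0.03]}
    - {"travel": [19, 30, 3], "rotation": [0, 0, -0.03]}
    - {"travel": [19, 30, 3], "rotation": [0, 0, -0.04]}
    - {"travel": [0, 0, 0]}
    - {"travel": [0, 0, 0]}
  claw: 0.3

```text
invalid input at $.rows[10]: expected keys travel, rotation
```

```bash
cat > look.py <<'E'
import sys
from station import telemetry, imaging
import numpy as np,cv2
from scipy.spatial.transform import Rotation as R
def look(n):
    o=telemetry.get_obs();c=imaging.calibration("wrist");p,d=imaging.capture("wrist")
    np.savez(f"{n}.npz",p=p,d=d,T=c["world_from_camera"],K=[c["fx"],c["fy"],c["cx"],c["cy"]],D=c["D"])
    cv2.imwrite(f"pics/{n}.png",p[:,:,::-1])
    print("t",o["clock"],"tcp",o["tcp_pos"].round(1),R.from_quat(o["tool_rot"]).as_matrix().round(3).tolist(),"q",o["q"].round(2),"gap",o["finger_gap"],"cam",c["world_from_camera"].round(2).tolist())
if __name__=="__main__": look(sys.argv[1])
E
python3 look.py w1
```

```text
t 0.1 tcp [ 217.  -585.8  204.9] [[0.938, 0.347, -0.0], [0.347, -0.938, 0.001], [-0.0, -0.001, -1.0]] q [ 1.17  0.42 -0.01  1.61  0.    1.11 -0.05] gap 93.88906912218754 cam [[0.35, -0.9, -0.26, 292.76], [-0.94, -0.33, -0.1, -557.93], [-0.0, 0.28, -0.96, 385.11], [0.0, 0.0, 0.0, 1.0]]
```

View pics/w1.png

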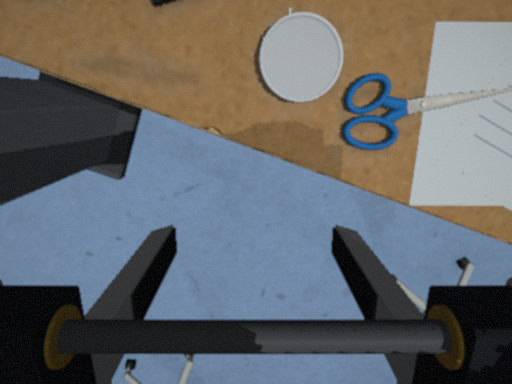

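The call was refused, since both keys are needed. The w1 picture, taken at the start pose, shows only the bench edge and the fingers.

Call:
move_arm:
  rows:
    - {"travel": [19, 30, 3], "rotation": [0, 0, -0.03]}
    - {"travel": [19, 30, 3], "rotation": [0, 0, -0.03]}
    - {"travel": [19, 30, 3], "rotation": [0, 0, -0.03]}
    - {"travel": [19, 30, 3], "rotation": [0, 0, -0.03]}
    - {"travel": [19, 30, 3], "rotation": [0, 0, -0.03]}
    - {"travel": [19, 30, 3], "rotation": [0, 0, -0.03]}
    - {"travel": [19, 30, 3], "rotation": [0, 0, -0.03]}
    - {"travel": [19, 30, 3], "rotation": [0, 0, -0.03]}
    - {"travel": [19, 30, 3], "rotation": [0, 0, -0.03]}
    - {"travel": [19, 30, 3], "rotation": [0, 0, -0.04]}
    - {"travel": [0, 0, 0], "rotation": [0, 0, 0]}
    - {"travel": [0, 0, 0], "rotation": [0, 0, 0]}
  claw: 0.3

```text
clock: 1.15
tcp_pos: [408.1, -284.5, 235.6]
tool_rot: [1.0, 0.024, 0.0, -0.0]
wrist_force: [-1.1, -0.3, 0.7]
finger_gap: 65.6
grasp_force: 0.0
```

```bash
python3 look.py w2
python3 - <<'E'
from h import *
p,d,*c=load("w2")
uv=box(p,0,512,0,384,blue);P=cloud(uv,d,*c)
k=np.hypot(P[:,0]-432,P[:,1]+235)<60
t=P[k&(P[:,2]>70)];print(len(t),t.mean(0),cv2.minAreaRect(t[:,:2].astype(np.float32)))
f=P[k&(P[:,2]>28)&(P[:,2]<42)];print(len(f),f[:,2].mean(),cv2.minEnclosingCircle(f[:,:2].astype(np.float32)))
E
```

```text
t 1.15 tcp [ 408.1 -284.5  235.6] [[0.999, 0.048, 0.0], [0.048, -0.999, 0.0], [0.0, -0.0, -1.0]] q [ 0.7   0.16 -0.17  1.88  0.03  1.1  -1.  ] gap 65.57890478322183 cam [[0.05, -0.96, -0.28, 488.72], [-1.0, -0.05, -0.01, -281.11], [-0.0, 0.28, -0.96, 415.81], [0.0, 0.0, 0.0, 1.0]]
861 [ 433.92112428 -234.97580739   82.90622194] ((432.7298583984375, -234.1490020751953), (44.52785873413086, 20.253808975219727), 4.266323089599609)
1440 34.86156639588825 ((432.1979675292969, -233.95425415039062), 33.48097610473633)
```

View pics/w2.png

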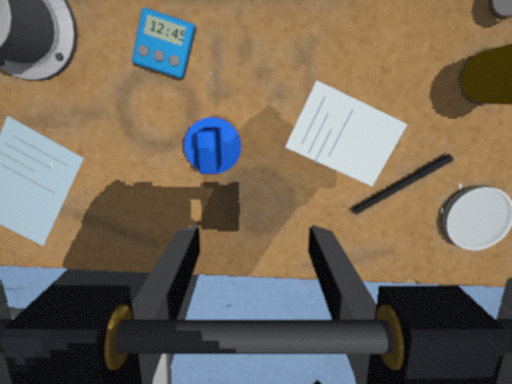

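w2 shows the cap with its bar at about (207,150), in line with the tool, and the housing at top left. The position agrees with the fixed cameras to within 1 mm. I'll move over it and down.

Call:
move_arm:
  rows:
    - {"travel": [8, 17, 0], "rotation": [0, 0, 0]}
    - {"travel": [8, 17, 0], "rotation": [0, 0, 0]}
    - {"travel": [8, 16, 0], "rotation": [0, 0, 0.01]}
    - {"travel": [0, 0, -25], "rotation": [0, 0, 0]}
    - {"travel": [0, 0, -25], "rotation": [0, 0, 0]}
    - {"travel": [0, 0, -25], "rotation": [0, 0, 0]}
    - {"travel": [0, 0, -25], "rotation": [0, 0, 0]}
    - {"travel": [0, 0, -25], "rotation": [0, 0, 0]}
    - {"travel": [0, 0, 0], "rotation": [0, 0, 0]}
    - {"travel": [0, 0, 0], "rotation": [0, 0, 0]}

```text
clock: 2.03
tcp_pos: [430.2, -236.6, 110.0]
tool_rot: [1.0, 0.027, -0.001, -0.001]
wrist_force: [0.6, 0.0, -0.2]
finger_gap: 65.8
grasp_force: 0.0
```

```bash
python3 look.py w3
python3 - <<'E'
from h import *
p,d,*c=load("w3")
uv=box(p,0,512,0,384,blue);P=cloud(uv,d,*c)
k=np.hypot(P[:,0]-432,P[:,1]+235)<60
t=P[k&(P[:,2]>70)];print(len(t),t.mean(0),cv2.minAreaRect(t[:,:2].astype(np.float32)))
t=P[k&(P[:,2]>80)];print(len(t),t.mean(0),cv2.minAreaRect(t[:,:2].astype(np.float32)))
f=P[k&(P[:,2]>28)&(P[:,2]<42)];print(len(f),f[:,2].mean(),cv2.minEnclosingCircle(f[:,:2].astype(np.float32)))
E
```

```text
t 2.0333 tcp [ 430.2 -236.6  110. ] [[0.999, 0.054, -0.002], [0.054, -0.999, 0.001], [-0.002, -0.001, -1.0]] q [ 0.61  0.31 -0.2   2.02  0.08  0.82 -1.15] gap 65.80546135074442 cam [[0.05, -0.96, -0.28, 511.24], [-1.0, -0.05, -0.01, -232.98], [-0.0, 0.28, -0.96, 290.07], [0.0, 0.0, 0.0, 1.0]]
1857 [ 435.17653871 -234.19932427   82.91205193] ((432.6687316894531, -234.10995483398438), (45.03450012207031, 19.931241989135742), 3.8815810680389404)
1755 [ 434.05494352 -234.27118059   83.38326947] ((432.6390686035156, -234.01792907714844), (45.00722885131836, 19.874832153320312), 3.511129379272461)
3064 34.757380268904036 ((432.3690490722656, -234.18016052246094), 33.4970817565918)
```

Call:
move_arm:
  rows:
    - {"travel": [2.3, 2.5, -15], "rotation": [0, 0, 0.01]}
    - {"travel": [0, 0, -18], "rotation": [0, 0, 0]}
    - {"travel": [0, 0, -18], "rotation": [0, 0, 0]}
    - {"travel": [0, 0, -18], "rotation": [0, 0, 0]}
    - {"travel": [0, 0, 0], "rotation": [0, 0, 0]}
    - {"travel": [0, 0, 0], "rotation": [0, 0, 0]}

```text
clock: 2.58
tcp_pos: [433.7, -234.0, 42.5]
tool_rot: [0.999, 0.032, 0.0, 0.0]
wrist_force: [1.0, 0.9, -0.1]
finger_gap: 65.7
grasp_force: 0.0
```

Call:
move_arm:
  rows:
    - {"travel": [0, 0, 0], "rotation": [0, 0, 0]}
    - {"travel": [0, 0, 0], "rotation": [0, 0, 0]}
    - {"travel": [0, 0, 0], "rotation": [0, 0, 0]}
    - {"travel": [0, 0, 0], "rotation": [0, 0, 0]}
    - {"travel": [0, 0, 0], "rotation": [0, 0, 0]}
    - {"travel": [0, 0, 0], "rotation": [0, 0, 0]}
    - {"travel": [0, 0, 0], "rotation": [0, 0, 0]}
    - {"travel": [0, 0, 0], "rotation": [0, 0, 0]}
  claw: 1
  squeeze: 40

```text
clock: 3.25
tcp_pos: [433.4, -233.6, 41.5]
tool_rot: [0.999, 0.032, -0.0, -0.0]
wrist_force: [-0.8, 0.5, 1.5]
finger_gap: 20.0
grasp_force: 40.0
```

Call:
move_arm:
  rows:
    - {"travel": [0, 0, 15], "rotation": [0, 0, 0]}
    - {"travel": [0, 0, 25], "rotation": [0, 0, 0]}
    - {"travel": [0, 0, 30], "rotation": [0, 0, 0]}
    - {"travel": [0, 10, 30], "rotation": [0, 0, 0]}
    - {"travel": [6, 20, 30], "rotation": [0, 0, 0]}
    - {"travel": [6, 30, 10], "rotation": [0, 0, 0]}
    - {"travel": [6, 30, 0], "rotation": [0, 0, 0]}
    - {"travel": [6, 30, 0], "rotation": [0, 0, 0]}
    - {"travel": [6, 30, 0], "rotation": [0, 0, 0]}
    - {"travel": [6, 30, 0], "rotation": [0, 0, 0]}
    - {"travel": [6, 30, 0], "rotation": [0, 0, 0]}
    - {"travel": [0, 10, 0], "rotation": [0, 0, 0]}

```text
clock: 4.25
tcp_pos: [475.8, -9.3, 181.4]
tool_rot: [0.999, 0.034, 0.0, -0.001]
wrist_force: [-0.4, 0.8, -2.6]
finger_gap: 19.8
grasp_force: 40.0
```

Call:
move_arm:
  rows:
    - {"travel": [0, 0, 0], "rotation": [0, 0, 0]}
    - {"travel": [0, 0, 0], "rotation": [0, 0, 0]}

```text
clock: 4.42
tcp_pos: [475.1, -13.7, 181.2]
tool_rot: [0.999, 0.033, -0.0, 0.0]
wrist_force: [-0.1, -0.7, -2.9]
finger_gap: 20.2
grasp_force: 40.0
```

```bash
python3 look.py w4
python3 - <<'E'
from h import *
p,d,*c=load("w4")
uv=box(p,0,512,0,384,lambda h:h[...,0]>=0);P=cloud(uv,d,*c)
t=P[(abs(P[:,2]-84.5)<5)&(np.hypot(P[:,0]-555,P[:,1]+15)<46)]
print(len(t),np.median(t[:,2]),cv2.minEnclosingCircle(t[:,:2].astype(np.float32)),circ(t))
E
```

```text
t 4.4167 tcp [475.1 -13.7 181.2] [[0.998, 0.066, -0.001], [0.066, -0.998, -0.0], [-0.001, 0.0, -1.0]] q [ 0.3   0.2  -0.38  1.99  0.09  0.97 -1.62] gap 20.16479975492558 cam [[0.06, -0.96, -0.28, 555.88], [-1.0, -0.06, -0.02, -8.84], [-0.0, 0.28, -0.96, 361.36], [0.0, 0.0, 0.0, 1.0]]
3959 85.84224649829144 ((555.7434692382812, -11.98128890991211), 40.091434478759766) (array([555.71231588, -12.1105946 ]), np.float64(33.90676109804643))
```

View pics/w4.png

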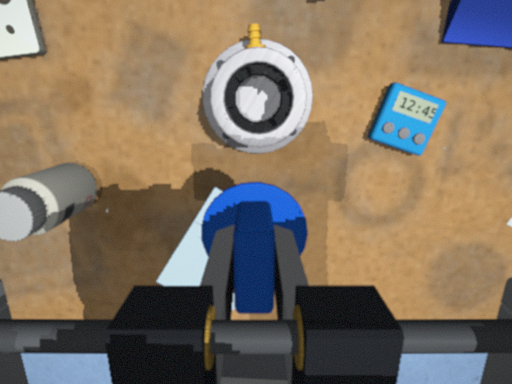

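w4 shows the mouth at about (258,97) and the held cap's flange at (254,228). The arm may still have been settling, so I'll measure both again together.

```bash
cat > m.py <<'E'
from look import look
from h import *
import sys
def meas(n,ex=555,ey=-14):
    look(n);p,d,*c=load(n)
    uv=box(p,0,512,0,384,lambda h:h[...,0]>=0);P=cloud(uv,d,*c)
    t=P[(abs(P[:,2]-85.5)<3)&(np.hypot(P[:,0]-ex,P[:,1]-ey)<46)]
    print("mouth",len(t),np.median(t[:,2]),cv2.minEnclosingCircle(t[:,:2].astype(np.float32)),circ(t))
    uv=box(p,150,380,150,384,blue);P=cloud(uv,d,*c)
    z=np.median(P[:,2]);h=np.histogram(P[:,2],bins=np.arange(100,260,5));print([(int(b),int(a)) for a,b in zip(*h) if a>50])
    return P
if __name__=="__main__":
    P=meas(sys.argv[1]);zt=P[:,2].max()
    f=P[(P[:,2]>zt-56)&(P[:,2]<zt-44)];print("flange",len(f),f[:,2].mean(),cv2.minEnclosingCircle(f[:,:2].astype(np.float32)))
    t=P[(P[:,2]>zt-6)];print("bar",len(t),t.mean(0),cv2.minAreaRect(t[:,:2].astype(np.float32)))
E
python3 m.py w5
```

```text
t 4.4667 tcp [475.1 -14.5 181.2] [[0.998, 0.064, -0.001], [0.064, -0.998, -0.0], [-0.001, 0.0, -1.0]] q [ 0.3   0.2  -0.38  1.99  0.09  0.97 -1.62] gap 19.459936981472932 cam [[0.06, -0.96, -0.28, 555.88], [-1.0, -0.06, -0.02, -9.69], [-0.0, 0.28, -0.96, 361.39], [0.0, 0.0, 0.0, 1.0]]
mouth 3764 85.86928908840034 ((555.6431884765625, -12.148122787475586), 40.0707893371582) (array([555.70881925, -12.12837219]), np.float64(34.296544025513406))
[(170, 2499), (175, 642), (180, 93), (185, 96), (190, 105), (195, 103), (200, 122), (205, 129), (210, 142), (215, 150), (220, 3259)]
flange 3167 174.56457397932002 ((475.012939453125, -14.919060707092285), 32.72393798828125)
bar 3281 [476.60933086 -14.73085049 223.1494979 ] ((474.7597961425781, -14.772306442260742), (44.40593719482422, 19.94050407409668), 3.8609745502471924)
```

Call:
move_arm:
  rows:
    - {"travel": [14, 0.5, 0], "rotation": [0, 0, 0.08]}
    - {"travel": [14, 0.5, 0], "rotation": [0, 0, 0.08]}
    - {"travel": [14, 0.5, 0], "rotation": [0, 0, 0.08]}
    - {"travel": [14, 0.5, 0], "rotation": [0, 0, 0.08]}
    - {"travel": [14, 0.5, -4], "rotation": [0, 0, 0.08]}
    - {"travel": [10.8, 0, -8], "rotation": [0, 0, 0]}
    - {"travel": [0, 0, -8], "rotation": [0, 0, 0]}
    - {"travel": [0, 0, -8], "rotation": [0, 0, 0]}
    - {"travel": [0, 0, -8], "rotation": [0, 0, 0]}
    - {"travel": [0, 0, 0], "rotation": [0, 0, 0]}
    - {"travel": [0, 0, 0], "rotation": [0, 0, 0]}
    - {"travel": [0, 0, 0], "rotation": [0, 0, 0]}

```text
clock: 5.52
tcp_pos: [556.1, -11.1, 145.8]
tool_rot: [0.973, 0.23, 0.0, 0.0]
wrist_force: [1.1, -0.1, -1.9]
finger_gap: 19.8
grasp_force: 40.0
```

```bash
python3 m.py w6
python3 - <<'E'
from h import *
from station import imaging
for n in("top","side"):
    p,d=imaging.capture(n);c=imaging.calibration(n)
    np.savez(f"{n}6.npz",p=p,d=d,T=c["world_from_camera"],K=[c["fx"],c["fy"],c["cx"],c["cy"]],D=c["D"])
    p,d,*c=load(n+"6")
    uv=box(p,215,310,140,240,blue);P=cloud(uv,d,*c);f=P[abs(P[:,2]-134)<8];print(n,len(P),len(f))
    if len(f)>10:print(np.percentile(f[:,2],[5,50,95]),cv2.minEnclosingCircle(f[:,:2].astype(np.float32)))
a=cv2.imread("pics/w6.png");s=load("side6")[0][130:250,190:350,::-1];s=cv2.resize(s,(512,384),interpolation=3)
cv2.imwrite("pics/c6.png",cv2.resize(np.vstack([a,s]),(400,600)))
E
```

```text
t 5.5167 tcp [556.1 -11.1 145.8] [[0.894, 0.448, 0.0], [0.448, -0.894, -0.0], [0.0, 0.0, -1.0]] q [ 0.3   0.39 -0.41  1.83  0.19  0.96 -1.3 ] gap 19.794011845163883 cam [[0.45, -0.86, -0.25, 628.16], [-0.89, -0.43, -0.13, 25.18], [0.0, 0.28, -0.96, 326.07], [0.0, 0.0, 0.0, 1.0]]
mouth 1896 85.83714439701842 ((556.31494140625, -11.630589485168457), 39.54531478881836) (array([556.62239256, -11.65885799]), np.float64(34.18623301677559))
[(135, 2896), (140, 265), (145, 91), (150, 102), (155, 97), (160, 117), (165, 119), (170, 132), (175, 142), (180, 168), (185, 3230)]
flange 3190 139.16048232385288 ((555.7893676757812, -11.102551460266113), 32.87538528442383)
bar 3255 [557.14447159 -10.39048955 187.73328767] ((555.7233276367188, -11.026721954345703), (43.64164352416992, 19.929126739501953), 26.347564697265625)Traceback (most recent call last):
  File "<stdin>", line 7, in <module>
  File "h.py", line 12, in cloud
    uv=np.asarray(uv);dd=d[uv[:,1],uv[:,0]];r=rays(uv,T,K,D)*dd[:,None]
                                              ~~~~^^^^^^^^^^
  File "h.py", line 6, in rays
    n=cv2.undistortPoints(np.asarray(uv,float).reshape(-1,1,2),M,D)[:,0]
      ~~~~~~~~~~~~~~~~~~~^^^^^^^^^^^^^^^^^^^^^^^^^^^^^^^^^^^^^^^^^^
cv2.error: OpenCV(4.12.0) /io/opencv/modules/calib3d/src/undistort.dispatch.cpp:347: error: (-215:Assertion failed) CV_IS_MAT(_src) && CV_IS_MAT(_dst) && (_src->rows == 1 || _src->cols == 1) && (_dst->rows == 1 || _dst->cols == 1) && _src->cols + _src->rows - 1 == _dst->rows + _dst->cols - 1 && (CV_MAT_TYPE(_src->type) == CV_32FC2 || CV_MAT_TYPE(_src->type) == CV_64FC2) && (CV_MAT_TYPE(_dst->type) == CV_32FC2 || CV_MAT_TYPE(_dst->type) == CV_64FC2) in function 'cvUndistortPointsInternal'
```

Run:
```python
from h import *
from station import imaging
n="side"
p,d=imaging.capture(n);c=imaging.calibration(n)
np.savez(f"{n}6.npz",p=p,d=d,T=c["world_from_camera"],K=[c["fx"],c["fy"],c["cx"],c["cy"]],D=c["D"])
# mouth: before (side.npz) outer silhouette columns at top edge; cap flange now
p0,d0,*c=load("side")
uv=box(p0,225,300,180,250,lambda h:h[...,0]>=0);P=cloud(uv,d0,*c);t=P[(P[:,2]>81)&(P[:,2]<90)&(np.hypot(P[:,0]-555,P[:,1]+13)<46)]
print("mouth side x range",np.percentile(t[:,0],[.5,99.5]),np.percentile(t[:,1],[.5,99.5]),t[:,2].mean())
p,d,*c=load("side6")
uv=box(p,215,310,120,240,blue);P=cloud(uv,d,*c);f=P[abs(P[:,2]-138)<8]
print(len(f),f[:,2].mean(),np.percentile(f[:,0],[.5,99.5]),np.percentile(f[:,1],[.5,99.5]),cv2.minEnclosingCircle(f[:,:2].astype(np.float32)))
a=cv2.imread("pics/w6.png");s=p[110:230,190:350,::-1];s=cv2.resize(s,(512,384),interpolation=3)
cv2.imwrite("pics/c6.png",cv2.resize(np.vstack([a,s]),(400,600)))
```

```text
mouth side x range [516.26754685 593.90230063] [-52.90157414  23.56263882] 84.14312991637675
2 136.9620896136083 [581.78230788 583.64079843] [-4.0421973  -2.27002844] ((582.7115478515625, -3.1561126708984375), 1.2970625162124634)
```

View pics/c6.png

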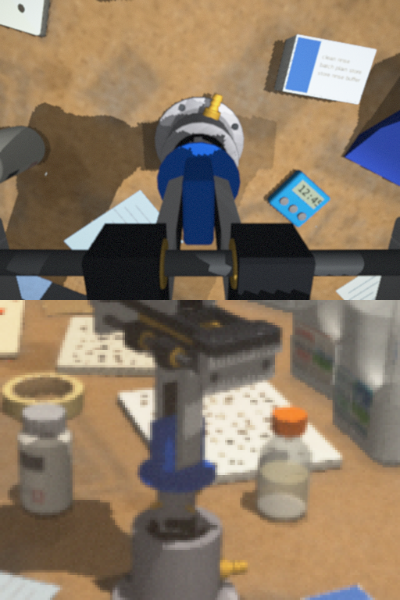

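c6 shows the cap centred over the mouth in both the wrist and side views. I'll correct y by -0.7 and lower it.

Call:
move_arm:
  rows:
    - {"travel": [0.1, -0.7, -4], "rotation": [0, 0, 0]}
    - {"travel": [0, 0, -5], "rotation": [0, 0, 0]}
    - {"travel": [0, 0, -5], "rotation": [0, 0, 0]}
    - {"travel": [0, 0, -4], "rotation": [0, 0, 0]}
    - {"travel": [0, 0, -3], "rotation": [0, 0, 0]}
    - {"travel": [0, 0, 0], "rotation": [0, 0, 0]}
    - {"travel": [0, 0, 0], "rotation": [0, 0, 0]}

```text
clock: 6.25
tcp_pos: [556.2, -11.7, 124.2]
tool_rot: [0.973, 0.23, -0.0, -0.0]
wrist_force: [0.4, 0.3, -2.6]
finger_gap: 19.9
grasp_force: 40.0
```

Call:
move_arm:
  rows:
    - {"travel": [0, 0, -1], "rotation": [0, 0, 0]}
    - {"travel": [0, 0, -1], "rotation": [0, 0, 0]}
    - {"travel": [0, 0, -1], "rotation": [0, 0, 0]}
    - {"travel": [0, 0, 0], "rotation": [0, 0, 0]}
    - {"travel": [0, 0, 0], "rotation": [0, 0, 0]}

```text
clock: 6.67
tcp_pos: [556.3, -11.7, 121.5]
tool_rot: [0.973, 0.23, -0.0, -0.0]
wrist_force: [-0.2, -1.0, -2.8]
finger_gap: 19.9
grasp_force: 40.0
```

Call:
move_arm:
  rows:
    - {"travel": [0, 0, -1], "rotation": [0, 0, 0]}
    - {"travel": [0, 0, -1], "rotation": [0, 0, 0]}
    - {"travel": [0, 0, -1], "rotation": [0, 0, 0]}
    - {"travel": [0, 0, 0], "rotation": [0, 0, 0]}

```text
clock: 7.0
tcp_pos: [556.2, -11.7, 118.2]
tool_rot: [0.973, 0.23, -0.0, -0.0]
wrist_force: [-0.1, 0.3, -2.1]
finger_gap: 20.3
grasp_force: 40.0
```

Call:
move_arm:
  rows:
    - {"travel": [0, 0, -1], "rotation": [0, 0, 0]}
    - {"travel": [0, 0, -1], "rotation": [0, 0, 0]}
    - {"travel": [0, 0, 0], "rotation": [0, 0, 0]}

```text
clock: 7.25
tcp_pos: [556.2, -11.7, 116.2]
tool_rot: [0.973, 0.23, -0.0, -0.0]
wrist_force: [0.7, -0.6, -2.4]
finger_gap: 19.7
grasp_force: 40.0
```

Call:
move_arm:
  rows:
    - {"travel": [0, 0, -1], "rotation": [0, 0, 0]}
    - {"travel": [0, 0, -1], "rotation": [0, 0, 0]}
    - {"travel": [0, 0, 0], "rotation": [0, 0, 0]}

```text
clock: 7.5
tcp_pos: [556.2, -11.8, 114.2]
tool_rot: [0.973, 0.23, -0.0, -0.0]
wrist_force: [0.0, 0.3, -1.6]
finger_gap: 20.1
grasp_force: 40.0
```

Call:
move_arm:
  rows:
    - {"travel": [0, 0, -0.7], "rotation": [0, 0, 0]}
    - {"travel": [0, 0, -0.6], "rotation": [0, 0, 0]}
    - {"travel": [0, 0, 0], "rotation": [0, 0, 0]}

```text
clock: 7.75
tcp_pos: [556.3, -11.8, 113.0]
tool_rot: [0.973, 0.23, -0.0, -0.0]
wrist_force: [-0.3, 0.7, -2.4]
finger_gap: 20.0
grasp_force: 40.0
```

Call:
move_arm:
  rows:
    - {"travel": [0, 0, -0.5], "rotation": [0, 0, 0]}
    - {"travel": [0, 0, -0.5], "rotation": [0, 0, 0]}
    - {"travel": [0, 0, 0], "rotation": [0, 0, 0]}

```text
clock: 8.0
tcp_pos: [556.3, -11.7, 112.1]
tool_rot: [0.973, 0.23, -0.0, -0.0]
wrist_force: [-0.2, 1.1, -1.7]
finger_gap: 19.6
grasp_force: 40.0
```

Call:
move_arm:
  rows:
    - {"travel": [0, 0, -0.5], "rotation": [0, 0, 0]}
    - {"travel": [0, 0, -0.5], "rotation": [0, 0, 0]}
    - {"travel": [0, 0, 0], "rotation": [0, 0, 0]}

```text
clock: 8.25
tcp_pos: [556.4, -11.7, 111.1]
tool_rot: [0.973, 0.23, 0.0, -0.0]
wrist_force: [0.8, 0.0, -1.6]
finger_gap: 19.9
grasp_force: 40.0
```

Call:
move_arm:
  rows:
    - {"travel": [0, 0, -0.5], "rotation": [0, 0, 0]}
    - {"travel": [0, 0, -0.5], "rotation": [0, 0, 0]}
    - {"travel": [0, 0, 0], "rotation": [0, 0, 0]}

```text
clock: 8.5
tcp_pos: [556.4, -11.7, 110.1]
tool_rot: [0.973, 0.23, 0.0, -0.0]
wrist_force: [0.8, 0.7, -2.1]
finger_gap: 20.0
grasp_force: 40.0
```

Call:
move_arm:
  rows:
    - {"travel": [0, 0, -1], "rotation": [0, 0, 0]}
    - {"travel": [0, 0, -1], "rotation": [0, 0, 0]}
    - {"travel": [0, 0, -1], "rotation": [0, 0, 0]}
    - {"travel": [0, 0, 0], "rotation": [0, 0, 0]}

```text
clock: 8.83
tcp_pos: [556.4, -11.8, 106.9]
tool_rot: [0.973, 0.23, -0.0, -0.0]
wrist_force: [2.3, 0.8, -3.6]
finger_gap: 19.9
grasp_force: 40.0
```

Call:
move_arm:
  rows:
    - {"travel": [0, 0, -1], "rotation": [0, 0, 0]}
    - {"travel": [0, 0, -1], "rotation": [0, 0, 0]}
    - {"travel": [0, 0, -1], "rotation": [0, 0, 0]}
    - {"travel": [0, 0, 0], "rotation": [0, 0, 0]}

```text
clock: 9.17
tcp_pos: [556.0, -11.8, 103.8]
tool_rot: [0.973, 0.23, -0.0, -0.0]
wrist_force: [0.7, -1.0, -3.2]
finger_gap: 19.7
grasp_force: 40.0
```

Call:
move_arm:
  rows:
    - {"travel": [0, 0, -0.7], "rotation": [0, 0, 0]}
    - {"travel": [0, 0, -0.7], "rotation": [0, 0, 0]}
    - {"travel": [0, 0, 0], "rotation": [0, 0, 0]}

```text
clock: 9.42
tcp_pos: [556.2, -11.8, 102.5]
tool_rot: [0.973, 0.23, -0.0, -0.0]
wrist_force: [-0.2, 0.1, -1.8]
finger_gap: 19.8
grasp_force: 40.0
```

Call:
move_arm:
  rows:
    - {"travel": [0, 0, -0.5], "rotation": [0, 0, 0]}
    - {"travel": [0, 0, -0.5], "rotation": [0, 0, 0]}
    - {"travel": [0, 0, 0], "rotation": [0, 0, 0]}

```text
clock: 9.67
tcp_pos: [556.3, -11.8, 101.7]
tool_rot: [0.973, 0.23, -0.0, -0.0]
wrist_force: [0.5, -0.6, -2.7]
finger_gap: 19.9
grasp_force: 40.0
```

Call:
move_arm:
  rows:
    - {"travel": [0, 0, -0.5], "rotation": [0, 0, 0]}
    - {"travel": [0, 0, -0.4], "rotation": [0, 0, 0]}
    - {"travel": [0, 0, 0], "rotation": [0, 0, 0]}

```text
clock: 9.92
tcp_pos: [556.4, -11.8, 100.9]
tool_rot: [0.973, 0.23, 0.0, 0.0]
wrist_force: [-0.9, -0.9, 0.6]
finger_gap: 19.4
grasp_force: 40.0
```

Call:
move_arm:
  rows:
    - {"travel": [0, 0, -0.4], "rotation": [0, 0, 0]}
    - {"travel": [0, 0, 0], "rotation": [0, 0, 0]}
    - {"travel": [0, 0, 0], "rotation": [0, 0, 0]}

```text
clock: 10.17
tcp_pos: [556.4, -11.7, 100.8]
tool_rot: [0.973, 0.23, 0.0, 0.0]
wrist_force: [-3.3, -0.0, 5.7]
finger_gap: 20.0
grasp_force: 40.0
```

```bash
cat > s.py <<'E'
from station import telemetry
import numpy as np
from scipy.spatial.transform import Rotation as R
o=telemetry.get_obs();m=R.from_quat(o["tool_rot"]).as_matrix()
print(o["clock"],o["tcp_pos"].round(2),"F",o["wrist_force"].round(1),"M",o["moment"].round(2),"yaw",np.degrees(np.arctan2(m[1,0],m[0,0])).round(2),"gap",o["finger_gap"].round(1),"q7",o["q"][6].round(2))
E
python3 s.py
```

```text
Traceback (most recent call last):
  File "s.py", line 5, in <module>
    print(o["clock"],o["tcp_pos"].round(2),"F",o["wrist_force"].round(1),"M",o["moment"].round(2),"yaw",np.degrees(np.arctan2(m[1,0],m[0,0])).round(2),"gap",o["finger_gap"].round(1),"q7",o["q"][6].round(2))
                                                                                                                                                             ^^^^^^^^^^^^^^^^^^^^^
AttributeError: 'float' object has no attribute 'round'
```

The cap dropped straight into a start: floor contact at handle height 32.3 mm above the mouth, against the 32.5 mm expected. Now I'll turn it clockwise in small steps.

```bash
sed -i 's/o\["finger_gap"\].round(1)/round(float(o["finger_gap"]),1)/' s.py; python3 s.py
```

```text
10.1667 [556.44 -11.73 100.82] F [-3.3 -0.   5.7] M [-0.02  0.73  0.07] yaw 26.63 gap 20.0 q7 -1.33
```

Call:
move_arm:
  rows:
    - {"travel": [0, 0, 0.2], "rotation": [0, 0, -0.035]}
    - {"travel": [0, 0, 0], "rotation": [0, 0, -0.035]}
    - {"travel": [0, 0, 0], "rotation": [0, 0, -0.035]}
    - {"travel": [0, 0, 0], "rotation": [0, 0, -0.035]}
    - {"travel": [0, 0, 0], "rotation": [0, 0, -0.035]}
    - {"travel": [0, 0, 0], "rotation": [0, 0, 0]}

```text
clock: 10.67
tcp_pos: [556.5, -11.8, 100.8]
tool_rot: [0.99, 0.144, 0.0, 0.0]
wrist_force: [0.2, 0.3, 1.4]
finger_gap: 19.6
grasp_force: 40.0
```

```bash
python3 s.py
```

```text
10.6667 [556.49 -11.77 100.84] F [0.2 0.3 1.4] M [-0.05  0.06 -0.07] yaw 16.5 gap 19.6 q7 -1.49
```

Call:
move_arm:
  rows:
    - {"travel": [0, 0, 0], "rotation": [0, 0, -0.035]}
    - {"travel": [0, 0, -0.1], "rotation": [0, 0, -0.035]}
    - {"travel": [0, 0, -0.1], "rotation": [0, 0, -0.035]}
    - {"travel": [0, 0, -0.15], "rotation": [0, 0, -0.035]}
    - {"travel": [0, 0, -0.15], "rotation": [0, 0, -0.035]}
    - {"travel": [0, 0, -0.15], "rotation": [0, 0, -0.035]}
    - {"travel": [0, 0, -0.15], "rotation": [0, 0, -0.035]}
    - {"travel": [0, 0, 0], "rotation": [0, 0, 0]}

```text
clock: 11.33
tcp_pos: [556.4, -11.7, 99.9]
tool_rot: [1.0, 0.022, 0.0, -0.0]
wrist_force: [-0.2, 0.2, 0.0]
finger_gap: 19.8
grasp_force: 40.0
```

```bash
python3 s.py
```

```text
11.3333 [556.35 -11.73  99.88] F [-0.2  0.2  0. ] M [0.01 0.05 0.04] yaw 2.53 gap 19.8 q7 -1.7
```

Call:
move_arm:
  rows:
    - {"travel": [0, 0, -0.15], "rotation": [0, 0, -0.035]}
    - {"travel": [0, 0, -0.15], "rotation": [0, 0, -0.035]}
    - {"travel": [0, 0, -0.15], "rotation": [0, 0, -0.035]}
    - {"travel": [0, 0, -0.15], "rotation": [0, 0, -0.035]}
    - {"travel": [0, 0, -0.15], "rotation": [0, 0, -0.035]}
    - {"travel": [0, 0, -0.15], "rotation": [0, 0, -0.035]}
    - {"travel": [0, 0, -0.15], "rotation": [0, 0, -0.035]}
    - {"travel": [0, 0, -0.15], "rotation": [0, 0, -0.035]}
    - {"travel": [0, 0, -0.15], "rotation": [0, 0, -0.035]}
    - {"travel": [0, 0, -0.15], "rotation": [0, 0, -0.035]}
    - {"travel": [0, 0, 0], "rotation": [0, 0, 0]}

```text
clock: 12.25
tcp_pos: [556.4, -11.7, 98.3]
tool_rot: [0.988, -0.152, 0.0, -0.0]
wrist_force: [-0.4, 0.4, -0.4]
finger_gap: 20.1
grasp_force: 40.0
```

```bash
python3 s.py
```

```text
12.25 [556.37 -11.69  98.33] F [-0.4  0.4 -0.4] M [0.12 0.04 0.02] yaw -17.47 gap 20.1 q7 -2.02
```

Call:
move_arm:
  rows:
    - {"travel": [0, 0, -0.15], "rotation": [0, 0, -0.035]}
    - {"travel": [0, 0, -0.15], "rotation": [0, 0, -0.035]}
    - {"travel": [0, 0, -0.15], "rotation": [0, 0, -0.035]}
    - {"travel": [0, 0, -0.15], "rotation": [0, 0, -0.035]}
    - {"travel": [0, 0, -0.15], "rotation": [0, 0, -0.035]}
    - {"travel": [0, 0, -0.15], "rotation": [0, 0, -0.035]}
    - {"travel": [0, 0, 0], "rotation": [0, 0, 0]}

```text
clock: 12.83
tcp_pos: [556.3, -11.7, 97.4]
tool_rot: [0.967, -0.254, 0.0, -0.0]
wrist_force: [0.5, 0.0, 0.4]
finger_gap: 19.7
grasp_force: 40.0
```

```bash
python3 s.py
```

```text
12.8333 [556.34 -11.71  97.42] F [0.5 0.  0.4] M [ 0.08  0.06 -0.05] yaw -29.47 gap 19.7 q7 -2.21
```

Call:
move_arm:
  rows:
    - {"travel": [0, 0, -0.15], "rotation": [0, 0, -0.035]}
    - {"travel": [0, 0, -0.1], "rotation": [0, 0, -0.02]}
    - {"travel": [0, 0, 0], "rotation": [0, 0, 0]}

```text
clock: 13.08
tcp_pos: [556.5, -11.9, 97.2]
tool_rot: [0.96, -0.281, 0.0, -0.0]
wrist_force: [1.5, -0.3, 1.1]
finger_gap: 19.9
grasp_force: 40.0
```

```bash
python3 s.py
```

```text
13.0833 [556.54 -11.9   97.23] F [ 1.5 -0.3  1.1] M [-0.17 -0.3   0.05] yaw -32.62 gap 19.9 q7 -2.25
```

Call:
move_arm:
  rows:
    - {"travel": [0, 0, -0.1], "rotation": [0, 0, -0.02]}
    - {"travel": [0, 0, -0.1], "rotation": [0, 0, -0.02]}
    - {"travel": [0, 0, 0], "rotation": [0, 0, 0]}

```text
clock: 13.33
tcp_pos: [556.7, -11.9, 97.2]
tool_rot: [0.954, -0.301, 0.0, -0.0]
wrist_force: [3.2, -2.4, 2.7]
finger_gap: 20.0
grasp_force: 40.1
```

```bash
python3 s.py
```

```text
13.3333 [556.75 -11.88  97.21] F [ 3.2 -2.4  2.7] M [-0.51 -0.73  0.49] yaw -35.01 gap 20.0 q7 -2.29
```

Call:
move_arm:
  rows:
    - {"travel": [0, 0, -0.05], "rotation": [0, 0, -0.02]}
    - {"travel": [0, 0, -0.05], "rotation": [0, 0, -0.02]}
    - {"travel": [0, 0, 0], "rotation": [0, 0, 0]}

```text
clock: 13.58
tcp_pos: [556.7, -11.8, 97.2]
tool_rot: [0.947, -0.32, 0.0, -0.0]
wrist_force: [3.0, -2.1, 5.6]
finger_gap: 19.9
grasp_force: 41.0
```

```bash
python3 s.py
```

```text
13.5833 [556.74 -11.79  97.17] F [ 3.  -2.1  5.6] M [-0.73 -0.98  1.02] yaw -37.32 gap 19.9 q7 -2.33
```

Call:
move_arm:
  rows:
    - {"travel": [-0.2, 0, -0.1], "rotation": [0, 0, -0.02]}
    - {"travel": [-0.2, 0, -0.1], "rotation": [0, 0, -0.01]}
    - {"travel": [0, 0, 0], "rotation": [0, 0, 0]}

```text
clock: 13.83
tcp_pos: [556.5, -11.7, 97.2]
tool_rot: [0.943, -0.334, 0.001, -0.0]
wrist_force: [3.0, -2.9, 6.7]
finger_gap: 20.2
grasp_force: 42.1
```

```bash
python3 s.py
```

```text
13.8333 [556.52 -11.69  97.17] F [ 3.  -2.9  6.7] M [-0.59 -0.86  1.18] yaw -38.97 gap 20.2 q7 -2.35
```

Call:
move_arm:
  rows:
    - {"travel": [0, 0, 0.2], "rotation": [0, 0, 0.03]}
    - {"travel": [0, 0, 0.2], "rotation": [0, 0, 0.02]}
    - {"travel": [0, 0, 0], "rotation": [0, 0, 0]}

```text
clock: 14.08
tcp_pos: [556.4, -11.7, 97.3]
tool_rot: [0.951, -0.309, 0.001, -0.0]
wrist_force: [5.6, -1.6, 2.2]
finger_gap: 20.2
grasp_force: 40.1
```

Call:
move_arm:
  rows:
    - {"travel": [0, 0, 0], "rotation": [0, 0, 0]}
    - {"travel": [0, 0, 0], "rotation": [0, 0, 0]}
    - {"travel": [0, 0, 0], "rotation": [0, 0, 0]}
    - {"travel": [0, 0, 0], "rotation": [0, 0, 0]}
    - {"travel": [0, 0, 0], "rotation": [0, 0, 0]}
    - {"travel": [0, 0, 0], "rotation": [0, 0, 0]}
  claw: 0.4

```text
clock: 14.58
tcp_pos: [555.7, -11.7, 97.0]
tool_rot: [0.951, -0.31, -0.0, -0.0]
wrist_force: [0.4, 0.1, -0.3]
finger_gap: 54.8
grasp_force: 0.0
```

Call:
move_arm:
  rows:
    - {"travel": [0, 0, 10], "rotation": [0, 0, 0]}
    - {"travel": [0, 0, 15], "rotation": [0, 0, 0]}
    - {"travel": [0, 0, 20], "rotation": [0, 0, 0]}
    - {"travel": [0, 0, 20], "rotation": [0, 0, 0]}
    - {"travel": [0, 0, 20], "rotation": [0, 0, 0]}
    - {"travel": [0, 0, 0], "rotation": [0, 0, 0]}
    - {"travel": [0, 0, 0], "rotation": [0, 0, 0]}

```text
clock: 15.17
tcp_pos: [556.5, -11.7, 183.6]
tool_rot: [0.951, -0.31, 0.001, -0.0]
wrist_force: [-0.5, 0.1, 0.4]
finger_gap: 56.6
grasp_force: 0.0
```

```bash
python3 s.py
python3 - <<'E'
from look import look
from h import *
look("w7");p,d,*c=load("w7")
uv=box(p,0,512,0,384,blue);P=cloud(uv,d,*c);P=P[np.hypot(P[:,0]-556,P[:,1]+12)<50]
f=P[abs(P[:,2]-90)<6];t=P[P[:,2]>133]
print("flange",len(f),np.median(f[:,2]),cv2.minEnclosingCircle(f[:,:2].astype(np.float32)));A=np.c_[f[:,:2]-f[:,:2].mean(0),np.ones(len(f))];print("tilt",np.linalg.lstsq(A,f[:,2],rcond=None)[0])
print("bar",len(t),np.median(t[:,2]),cv2.minAreaRect(t[:,:2].astype(np.float32)))
from station import imaging
s=imaging.capture("side")[0][120:260,170:350,::-1];s=cv2.resize(s,(512,384),interpolation=3)
cv2.imwrite("pics/c7.png",cv2.resize(np.vstack([p[:,:,::-1],s]),(400,600)))
E
```

```text
15.1667 [556.47 -11.73 183.55] F [-0.5  0.1  0.4] M [ 0.11 -0.    0.  ] yaw -36.11 gap 56.6 q7 -2.29
t 15.1667 tcp [556.5 -11.7 183.6] [[0.808, -0.589, 0.002], [-0.589, -0.808, 0.0], [0.002, -0.001, -1.0]] q [ 0.1   0.32 -0.16  1.81  0.06  1.01 -2.29] gap 56.61017010025789 cam [[-0.59, -0.78, -0.22, 621.05], [-0.81, 0.57, 0.17, -60.76], [-0.0, 0.28, -0.96, 363.92], [0.0, 0.0, 0.0, 1.0]]
flange 2689 90.30840785495872 ((553.6613159179688, -12.443228721618652), 35.33029556274414)
tilt [2.28769149e-03 4.05003484e-03 9.02994053e+01]
bar 1520 139.0753514751318 ((556.2323608398438, -12.861400604248047), (19.99003791809082, 44.99552917480469), 56.13105392456055)
```

View pics/c7.png

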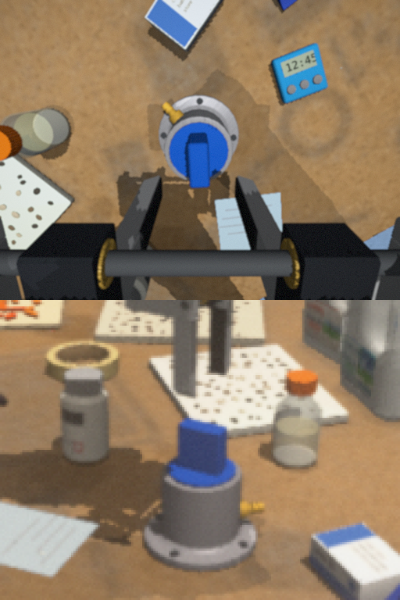

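c7 shows the blue flange lying flat on the mouth. Its top measures 4.45 mm above the mouth, against 4.5 mm expected when home. It has no tilt and the gripper is clear.

```bash
python3 -c "
from station import ticket
print(ticket.finish_job())"
```

```text
the job is handed in; nothing more can be done
None
```

The blue cap is screwed fully home, its flange flush on the mouth and the gripper clear; no backing off was needed because its pins dropped straight into a thread start when lowered, and the job is handed in.

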